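# Pack the water-testing kit back into its foam tray

## Robot

A 7-joint arm with a two-finger parallel gripper is mounted at the origin on a cart in front of the work surface, level with it; the furniture and walls round the work are solid. World frame = base frame: x ahead of the robot, y to its left, z up, the work surface at z = 0. Lengths are in m, angles in rad, forces in N, time in s.
With the tool pointing down it reaches from about 0.4 to 0.875 m from the base axis. Payload 6.5 kg.
Tool frame: the origin (TCP) lies at the very end of the fingers, on their centre line; the grasp point (between the pads) lies arm.pinch_z behind it (arm.pinch_z is the distance from the TCP to the grasp point, in m); z points along the fingers, y is the line along which they close (so a half turn about z gives the same grasp; the last joint's range is limited). The gripper opens to 85 mm and grips with 20 to 120 N. Pads are 22 mm wide; open, the fingers measure 114 mm over their backs; the gripper's body (76 mm by 85 mm) begins 54 mm behind the grasp point. The pads swing forward as they close: fully open they stand 13 mm farther back than shut.
Start: joints at [1.05, 0.536, -0.004, 1.538, 0.003, 1.067, -0.071], TCP at [0.286, -0.584, 0.231] pointing down, gripper open.
Joint ranges: [-2.7, 2.7], [-0.37, 2.16], [-1.27, 1.26], [0.24, 2.4], [-1.31, 4.45], [0.19, 1.91], [-2.76, 2.76]. Speed limits (rad/s): [2.39, 2.39, 3.14, 3.14, 3.14, 3.14, 3.14].

## Interface

Orientations are given as a rotation vector (axis times angle).
In Python, from bench import arm, claw, inverse_kinematics, eyes, finish_job, finder gives the robot as it stands. Calls block until the motion is done:
- arm.reach(position, orientation): joint-space move of the TCP to a pose.
- arm.line_to(position, v=0.15, rotation=None, guard=None): straight line of the TCP; rotation=None keeps the orientation; v is the mean speed in m/s. With guard (N) it stops when the force on the tool has changed by that much, and returns True; else False.
- arm.set_joints(angles): joint-space move.
- claw.ungrasp() and claw.grasp(): open the fingers fully, or close them until they stop; the grip force is fixed at half the most.
- arm.dwell(seconds).
- inverse_kinematics(position, orientation): joint angles nearest the present ones, or None.
- arm.read_state(): the state.
- eyes.get_image(name): name is "scene" or "top" or "wrist"; returns the picture (420x560x3 uint8, red, green, blue); there is no depth.
- eyes.get_calibration(name): a dict with "fx", "fy", "cx", "cy" (pixels), "k1" (the pictures are not rectified: a ray, as slopes to the right and down, at radius r is drawn at 1 + k1 r^2 times it, then the intrinsics apply), "rvec" (rotation vector, rad) and "tvec" (3), from world to camera coordinates, as OpenCV has them; the wrist camera has in their place "mount" (4x4, takes a point from camera to tool coordinates, whose origin is the TCP and whose axes are the flange's). Camera axes: x right, y down, z forward; pixel columns grow to the right and rows downward; lengths in m; the calibration is good to about 2 mm. A picture is of the moment at which its call begins: read the wrist's pose just before it. get_calibration takes no time and is no camera call.
A pose or a line that the arm cannot do raises arm.IKError and nothing moves.
- finish_job(): hands the job in; it is judged then, once.
Trained networks look in the newest picture that a camera, given by its name, has taken for a name from the list of things; names that differ only in an ending like _2 or _b are one class to them, and where a whole thing is asked for, a point or a joint stands for the part that bears it (a point fixed in the world has none). Each returns a list of dicts, best first, with "conf" (0 to 1); they miss things now and then, are a little off and sometimes report something else, mostly with a low value. They report only what shows in the picture. A call takes as long as a camera call. They do not tell look-alikes from the thing itself.
- finder.look_for(camera, target): "xy" ([column, row] in pixels, amid what is visible of it).
The state is a dict: "time_s": time; "q": joint angles; "qd": joint speeds; "tau": joint torques, N m; "ee_pos": TCP position; "eef_rot": TCP orientation; "wrist_force": force on the tool from outside, world axes, zero at the start; "moment": the same for the moment, N m; "finger_gap": finger opening in m; "finger_force": force on a finger pad.
Only numpy, scipy, OpenCV 4.12 (cv2) and the standard library are available. Lean on these libraries where they do the work, as an engineer would, in place of code of your own. Each camera call takes 0.05 s, during which the arm holds its last target. There are 200 camera calls.

## Task

The class has finished testing water: pack the kit that stands in front of you back into the grey foam-lined tray (the like things at the far right end of the table belong to another set). Stand each of the three screw-cap jars in the round pocket ringed in the colour of its own lid, the blue dropper bottle in the unringed round pocket that is still empty, and the timer on its edge in the rectangular slot, either way round. Keep them upright on the way and leave all five standing fully down on the floors of their pockets.

Things in the scene. Friction and masses are not known exactly. Their poses are not given: they have to be found in the camera images.
- jar_red: screw-cap sample jar with a red lid, standing upright, pale blue pellets inside. 64 mm tall; body 41 mm across from 0 to 50 mm, lid 44 mm across from 50 to 64 mm. Origin at the centre of its underside, z up. Grip it firmly by the lid, about 56 mm above its underside. About 45 g. (A globe 225 mm tall stands behind the kit, 0.66 m from the base axis and beyond)
- jar_blue: screw-cap sample jar with a blue lid, standing upright, white pellets inside. 64 mm tall; body 41 mm across from 0 to 50 mm, lid 44 mm across from 50 to 64 mm. Origin at the centre of its underside, z up. Grip it firmly by the lid, about 56 mm above its underside. About 45 g
- jar_white: screw-cap sample jar with a white lid, standing upright, white pellets inside. 64 mm tall; body 41 mm across from 0 to 50 mm, lid 44 mm across from 50 to 64 mm. Origin at the centre of its underside, z up. Grip it firmly by the lid, about 56 mm above its underside. About 45 g
- dropper_bottle: blue dropper bottle with a white nozzle, standing upright. 96 mm tall; body 35 mm across up to 64 mm, then narrowing to the nozzle (19 mm across or less). Origin at the centre of its underside, z up. Grip it firmly by the body, about 48 mm above its underside. About 60 g
- kit_timer: white digital timer with grey display, standing on its long edge. 22 mm thick along its x (24 mm with the buttons), 62 mm long along its y, 56 mm tall along z. Origin at the centre of its underside (the middle of the thickness lies 1 mm towards +x); the display faces its -x. Grip it firmly across the thickness (fingers closing along its x), about 46 mm above its underside. About 60 g
- nest_red: dark foam block with a round pocket 56 mm across, the pocket lined and ringed in red. Block 90 x 90 x 28 mm, fixed in the tray; origin at the centre of its underside, 4 mm above the table; x, y along its sides. Pocket centred, 20 mm deep: floor 8 mm above the origin
- nest_blue: dark foam block with a round pocket 56 mm across, the pocket lined and ringed in blue. Block 90 x 90 x 28 mm, fixed in the tray; origin at the centre of its underside, 4 mm above the table; x, y along its sides. Pocket centred, 20 mm deep: floor 8 mm above the origin
- nest_white: dark foam block with a round pocket 56 mm across, the pocket lined and ringed in white. Block 90 x 90 x 28 mm, fixed in the tray; origin at the centre of its underside, 4 mm above the table; x, y along its sides. Pocket centred, 20 mm deep: floor 8 mm above the origin
- nest_bottle: dark foam block with a round pocket 50 mm across with a plain grey floor and no ring. Block 90 x 90 x 28 mm, fixed in the tray; origin at the centre of its underside, 4 mm above the table; x, y along its sides. Pocket centred, 20 mm deep: floor 8 mm above the origin. Six blocks, 92 mm apart, stand in 2 rows of 3 in the grey tray (rim 34 mm high); the sixth holds a black stopper
- nest_timer: dark foam block with a rectangular slot with a grey floor, 36 mm along the block's x and 76 mm along its y. Block 90 x 90 x 28 mm, fixed in the tray; origin at the centre of its underside, 4 mm above the table; x, y along its sides. Pocket centred, 20 mm deep: floor 8 mm above the origin
There are look-alikes about, which are no part of the job. Of the things that look like the dropper_bottle, the largest one is meant.

How it is judged:
By the outcome, as a careful person would: the job done as asked, in the order asked, and still so for the second after the job is handed in, with the robot touching nothing.
It also fails if it takes over 125 s, if anything falls off the work surface, if the arm or the gripper's body presses on something with over 40 N, if the wrist force passes 120 N, or if a joint passes its speed limit or range.

## Working session

There is one attempt and no reset: what is moved stays moved. The work goes in short steps, each a Python script; the robot and the scene stay as the last script left them, time stands still between calls to the robot, and variables do not carry over. Pictures are saved under pics/ and viewed, at most 14 in all, crops included, and the job is handed in when it is done.

```bash
ls; mkdir -p pics; python3 - <<'E'
from bench import arm, claw, eyes, finder
import cv2
for c in ("scene","top"):
    im=eyes.get_image(c); cv2.imwrite(f"pics/{c}0.png",cv2.resize(im[:,:,::-1],(800,600),interpolation=cv2.INTER_CUBIC))
    cal=eyes.get_calibration(c); print(c,{k:(v if not hasattr(v,'tolist') else v.tolist()) for k,v in cal.items()})
    for t in ["jar_red","jar_blue","jar_white","dropper_bottle","kit_timer","nest_red","nest_blue","nest_white","nest_bottle","nest_timer"]:
        print(t,[([round(float(a)) for a in d["xy"]],round(d["conf"],2)) for d in finder.look_for(c,t)[:5]])
print(arm.pinch_z,arm.read_state()["eef_rot"])
print(eyes.get_calibration("wrist"))
E
```

```text
pics
scene {'fx': 379.3937536722909, 'fy': 379.3937536722909, 'cx': 281.3552725493958, 'cy': 209.30200516830513, 'k1': -0.015295825859430012, 'rvec': [1.887258882620216, -1.0784154521394282, 0.59356376862766], 'tvec': [-0.27039678311118853, 0.23299909455927678, 0.8079756811868477]}
jar_red [([314, 200], 0.53)]
jar_blue [([376, 230], 0.75)]
jar_white [([295, 216], 0.66)]
dropper_bottle [([342, 252], 0.71), ([357, 266], 0.58), ([406, 250], 0.52)]
kit_timer [([326, 220], 0.71)]
nest_red [([253, 194], 0.95)]
nest_blue [([234, 204], 0.76), ([374, 233], 0.74)]
nest_white [([236, 184], 0.88)]
nest_bottle [([216, 176], 0.55)]
nest_timer [([196, 187], 0.89)]
top {'fx': 472.32255285495575, 'fy': 472.32255285495575, 'cx': 272.7533776128433, 'cy': 210.8076220395233, 'k1': -0.1468710048417131, 'rvec': [2.1155193214496233, -2.097783381639679, 0.2324697094551854], 'tvec': [-0.041691980246648636, 0.494351687270778, 1.296363435014922]}
jar_red [([291, 183], 0.58)]
jar_blue [([363, 209], 0.74)]
jar_white [([286, 229], 0.52)]
dropper_bottle [([391, 220], 0.62), ([348, 245], 0.58)]
kit_timer [([319, 215], 0.74), ([290, 183], 0.18), ([166, 188], 0.16)]
nest_red [([224, 197], 0.56)]
nest_blue [([218, 235], 0.66), ([223, 200], 0.27)]
nest_white [([194, 195], 0.79)]
nest_bottle [([166, 190], 0.88)]
nest_timer [([156, 219], 0.79)]
0.0187 [ 3.06068472e+00  7.08322693e-01 -8.41465319e-05]
{'fx': 356.97768797549065, 'fy': 356.97768797549065, 'cx': 284.46173066140074, 'cy': 208.0087781441079, 'k1': -0.04931654083509051, 'mount': array([[ 2.21492839e-05, -9.49716142e-01, -3.13112199e-01,
         8.09353786e-02],
       [ 9.99999775e-01, -1.88924230e-04,  6.43774567e-04,
         6.20861571e-05],
       [-6.70557579e-04, -3.13112142e-01,  9.49715924e-01,
        -1.42557622e-01],
       [ 0.00000000e+00,  0.00000000e+00,  0.00000000e+00,
         1.00000000e+00]])}
```

View pics/scene0.png

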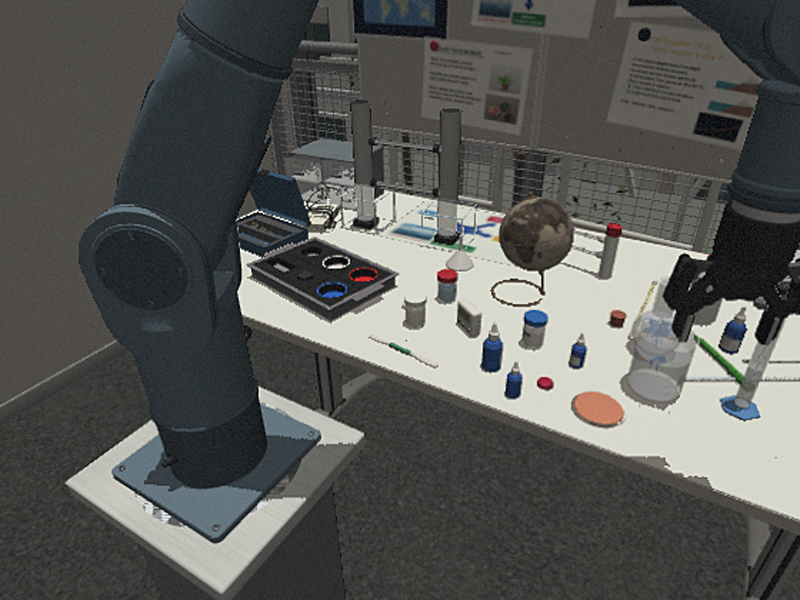

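View pics/top0.png

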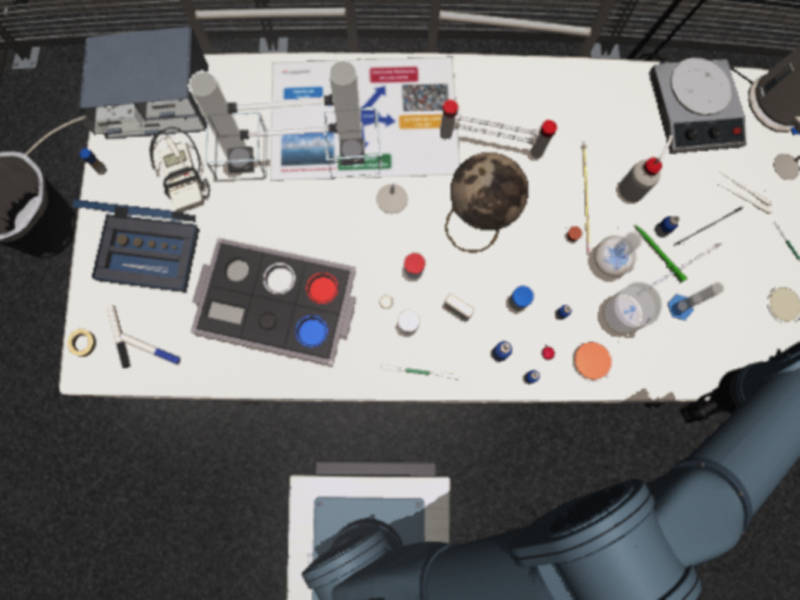

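The kit in the top view (800x600 scale): red jar (415,264), blue jar (521,297), white jar (408,320), timer (459,306), tray at about (275,300) with the stopper at (267,320). There are four dropper-bottle candidates: (502,350), (564,311), (532,377) and (669,225). (502,350) looks largest, and (669,225) is in the far-right set. I'll confirm that in a crop and compute positions.

```bash
cat > h.py <<'E'
from bench import arm, claw, eyes, finder, inverse_kinematics, finish_job
import numpy as np, cv2
from scipy.spatial.transform import Rotation as R
def cam(c, state=None):
    k=eyes.get_calibration(c); K=np.array([[k["fx"],0,k["cx"]],[0,k["fy"],k["cy"]],[0,0,1.]]); D=np.array([k["k1"],0,0,0.])
    if "mount" in k:
        T=np.eye(4); T[:3,:3]=R.from_rotvec(state["eef_rot"]).as_matrix(); T[:3,3]=state["ee_pos"]; T=T@np.array(k["mount"])
        Rw,o=T[:3,:3],T[:3,3]
    else:
        Rc=R.from_rotvec(k["rvec"]).as_matrix(); Rw=Rc.T; o=-Rc.T@np.array(k["tvec"])
    return K,D,Rw,o
def world(C,px,z):
    K,D,Rw,o=C; u=cv2.undistortPoints(np.array(px,float).reshape(1,1,2),K,D).ravel()
    d=Rw@np.array([u[0],u[1],1]); return o+d*(z-o[2])/d[2]
def pix(C,P):
    K,D,Rw,o=C; rv=R.from_matrix(Rw.T).as_rotvec()
    return cv2.projectPoints(np.array(P,float).reshape(-1,1,3),rv,-Rw.T@o,K,D)[0].reshape(-1,2)
def down(a): # tool down; fingers close along direction at angle a (mod pi) from world x: tool y at angle a
    y=np.array([np.cos(a),np.sin(a),0]); z=np.array([0,0,-1.]); return R.from_matrix(np.c_[np.cross(y,z),y,z]).as_rotvec()
E
python3 - <<'E'
from h import *
C=cam("top")
P={"red":((415,264),.064),"blue":((521,297),.064),"white":((408,320),.064),"timer":((459,306),.04),"bottle":((502,350),.08),"b2":((564,311),.04),"b3":((532,377),.04),"bfar":((669,225),.06),
"nred":((322,288),.022),"nblue":((312,331),.022),"nwhite":((279,278),.022),"nbot":((237,270),.015),"ntim":((226,313),.015),"stop":((267,320),.03),"globe":((489,190),.15),"tip":((388,301),.0)}
for n,(p,z) in P.items(): print(n,world(C,np.array(p)*.7,z).round(3))
im=eyes.get_image("scene"); cv2.imwrite("pics/crop1.png",cv2.resize(im[195:305,270:540,::-1],(800,326),interpolation=cv2.INTER_CUBIC))
print(R.from_rotvec(arm.read_state()["eef_rot"]).as_matrix().round(2))
for p in ([.45,-.12,.3],[.45,.2,.3]):
  for a in (0,np.pi,np.pi/2,-np.pi/2): q=inverse_kinematics(p,down(a)); print(p,a,None if q is None else np.round(q,2))
E
```

```text
red [ 0.57  -0.088  0.064]
blue [ 0.503 -0.3    0.064]
white [ 0.455 -0.074  0.064]
timer [ 0.489 -0.178  0.04 ]
bottle [ 0.394 -0.256  0.08 ]
b2 [ 0.48  -0.393  0.04 ]
b3 [ 0.346 -0.322  0.04 ]
bfar [ 0.663 -0.625  0.06 ]
nred [0.528 0.102 0.022]
nblue [0.438 0.12  0.022]
nwhite [0.549 0.192 0.022]
nbot [0.568 0.283 0.015]
ntim [0.475 0.301 0.015]
stop [0.459 0.212 0.03 ]
globe [ 0.696 -0.229  0.15 ]
tip [ 0.507 -0.034  0.   ]
[[ 0.9   0.44 -0.  ]
 [ 0.44 -0.9   0.  ]
 [-0.   -0.   -1.  ]]
[0.45, -0.12, 0.3] 0 [ 0.58  0.17 -0.46  1.9   0.09  1.08  0.08]
[0.45, -0.12, 0.3] 3.141592653589793 [-0.78  0.23  1.11  1.97 -0.23  1.08 -2.72]
[0.45, -0.12, 0.3] 1.5707963267948966 [ 0.81  0.21 -0.73  1.89  0.16  1.1   1.59]
[0.45, -0.12, 0.3] -1.5707963267948966 [ 0.35  0.15 -0.21  1.92  0.04  1.08 -1.44]
[0.45, 0.2, 0.3] 0 [ 0.31  0.34 -1.    1.82  0.31  1.15 -0.79]
[0.45, 0.2, 0.3] 3.141592653589793 [ 0.36  0.37 -1.07  1.82  0.35  1.16  2.32]
[0.45, 0.2, 0.3] 1.5707963267948966 [ 0.4   0.4  -1.15  1.82  0.39  1.18  0.7 ]
[0.45, 0.2, 0.3] -1.5707963267948966 [ 0.16  0.28 -0.79  1.83  0.22  1.12 -2.28]
```

View pics/crop1.png

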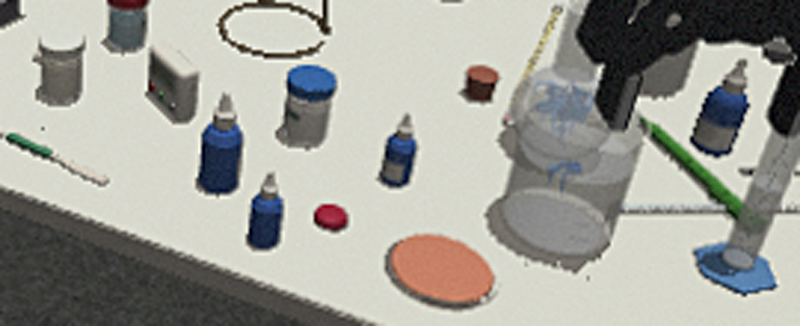

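The bottle at crop (220,155) (0.394,-0.256) is clearly larger than (265,215), (400,155) and the far one at (725,115), which belongs to the other set. So it is the one meant. Next I'll take a close wrist look over the kit and the tray.

```bash
python3 - <<'E'
from h import *
import pickle
S={}
for n,p in (("kit",[.53,-.19,.25]),("tray",[.54,.19,.25])):
    arm.reach(p,down(-np.pi/2)); arm.dwell(.3)
    s=arm.read_state(); im=eyes.get_image("wrist"); S[n]=dict(ee_pos=s["ee_pos"],eef_rot=s["eef_rot"])
    cv2.imwrite(f"pics/raw_{n}.png",im[:,:,::-1])
    cv2.imwrite(f"pics/w_{n}.png",cv2.resize(im[:,:,::-1],(800,600),interpolation=cv2.INTER_CUBIC))
    print(n,s["time_s"],s["q"].round(2) if hasattr(s["q"],'round') else s["q"])
    if n=="kit": L=[("jar_red",.064),("jar_blue",.064),("jar_white",.064),("dropper_bottle",.07),("kit_timer",.05)]
    else: L=[(x,.022) for x in ("nest_red","nest_blue","nest_white","nest_bottle","nest_timer")]
    C=cam("wrist",s)
    for t,z in L: print(t,[(np.round(d["xy"]),round(d["conf"],2),world(C,d["xy"],z).round(3)[:2]) for d in finder.look_for("wrist",t)[:3]])
pickle.dump(S,open("S.pkl","wb"))
E
```

```text
kit 3.15 [ 0.33  0.37 -0.08  1.75  0.03  1.02 -1.34]
jar_red [(array([176., 130.]), 0.59, array([ 0.578, -0.092]))]
jar_blue []
jar_white [(array([181., 238.]), 0.91, array([ 0.471, -0.087]))]
dropper_bottle [(array([470., 212.]), 0.91, array([ 0.5 , -0.37])), (array([349., 286.]), 0.82, array([ 0.42 , -0.257])), (array([385., 306.]), 0.5, array([ 0.396, -0.296]))]
kit_timer [(array([271., 208.]), 0.6, array([ 0.498, -0.177]))]
tray 5.1667 [-0.24  0.4  -0.23  1.72  0.1   1.04 -2.07]
nest_red [(array([369., 179.]), 0.81, array([0.531, 0.099]))]
nest_blue [(array([342., 258.]), 0.62, array([0.438, 0.123]))]
nest_white [(array([282., 164.]), 0.86, array([0.547, 0.192]))]
nest_bottle [(array([194., 144.]), 0.76, array([0.569, 0.283])), (array([181., 227.]), 0.17, array([0.477, 0.305]))]
nest_timer [(array([184., 228.]), 0.81, array([0.475, 0.301])), (array([343., 261.]), 0.43, array([0.435, 0.122]))]
```

View pics/w_kit.png

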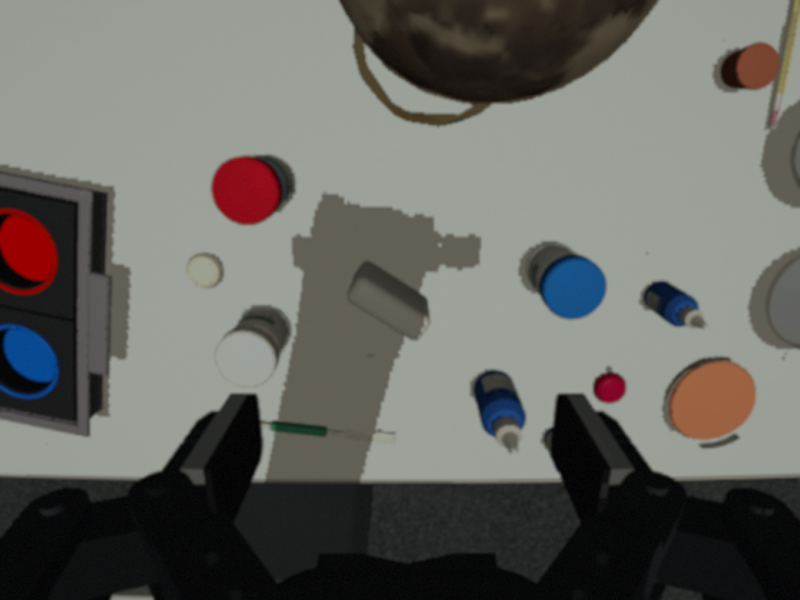

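View pics/w_tray.png

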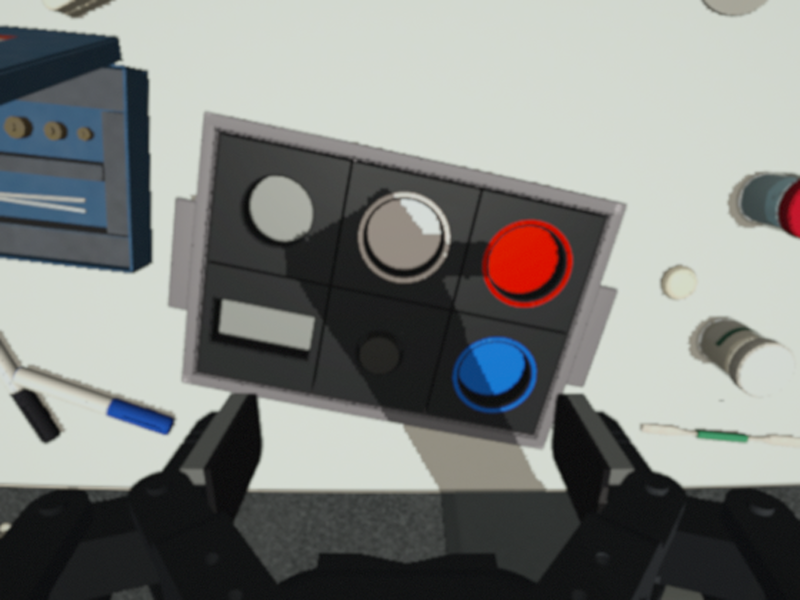

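Wrist kit view (800x600 scale): red lid (246,190), white lid (247,358), blue lid (573,287), timer (388,302), bottle (498,405) with a small bottle hidden behind the right finger at (555,438). Tray view: ring centres white (404,236), red (527,263), blue (494,374); slot (266,325); empty pocket (280,209); stopper (380,354). Now to fit the tray and the objects.

```bash
python3 - <<'E'
from h import *
import pickle
from scipy.optimize import least_squares
S=pickle.load(open("S.pkl","rb"))
C=cam("wrist",S["tray"]); s=.7
pts={(0,0):(404.5,236.5),(-1,0):(527,263),(-1,1):(494.5,374.5),(.5,.5):(332,286),(-.5,.5):(449,309),(1,0):(280,209)}
W=np.array([world(C,np.array(p)*s,.032)[:2] for p in pts.values()]); G=np.array(list(pts))*.092
# u: white->bottle, v: toward stopper row
def f(p): c,si=np.cos(p[2]),np.sin(p[2]); u=np.array([si,c]); v=np.array([-c,si]); return p[:2]+np.outer(G[:,0],u)+np.outer(G[:,1],v)
r=least_squares(lambda p:(f(p)-W).ravel(),[.55,.19,.2]); print(r.x,(r.fun.reshape(-1,2)*1000).round(1).tolist())
p=r.x; c,si=np.cos(p[2]),np.sin(p[2]); u=np.array([si,c]); v=np.array([-c,si])
N={n:p[:2]+.092*(a*u+b*v) for n,(a,b) in dict(white=(0,0),red=(-1,0),blue=(-1,1),bottle=(1,0),timer=(1,1)).items()}; print(N)
im=cv2.imread("pics/raw_kit.png"); hsv=cv2.cvtColor(im,cv2.COLOR_BGR2HSV); K=cam("wrist",S["kit"])
def cen(m,x,y,r,z):
    a=np.zeros(m.shape,np.uint8); cv2.circle(a,(int(x*s),int(y*s)),r,1,-1); ys,xs=np.nonzero(m&(a>0)); q=np.array([xs.mean(),ys.mean()]); print(len(xs),q/s,world(K,q,z).round(4)[:2]); return world(K,q,z)[:2]
H,Sa,V=cv2.split(hsv)
O={}
O["red"]=cen((Sa>140)&((H<10)|(H>170)),246,190,40,.058)
O["blue"]=cen((Sa>120)&(H>90)&(H<125)&(V>100),573,287,32,.058)
O["white"]=cen((V>150)&(Sa<60)&(V>0),247,358,24,.064)
np.savez("N.npz",th=p[2],**{"n_"+k:x for k,x in N.items()},**{"o_"+k:x for k,x in O.items()})
crop=im[170:330,160:400]; cv2.imwrite("pics/crop2.png",cv2.resize(crop,None,fx=3.3,fy=3.3,interpolation=cv2.INTER_CUBIC))
E
```

```text
[0.54781805 0.19033483 0.21681147] [[-0.4, -0.2], [-0.5, -0.6], [-0.1, 0.2], [1.6, 0.9], [-0.0, -2.0], [-0.6, 1.6]]
{'white': array([0.54781805, 0.19033483]), 'red': array([0.5280273, 0.1004887]), 'blue': array([0.43818118, 0.12027945]), 'bottle': array([0.5676088 , 0.28018095]), 'timer': array([0.47776268, 0.2999717 ])}
1757 [246.35905358 189.40889503] [ 0.5744 -0.0866]
1387 [574.03131115 287.76496035] [ 0.5072 -0.3063]
1392 [242.67344007 361.73953202] [ 0.4542 -0.0739]
```

View pics/crop2.png

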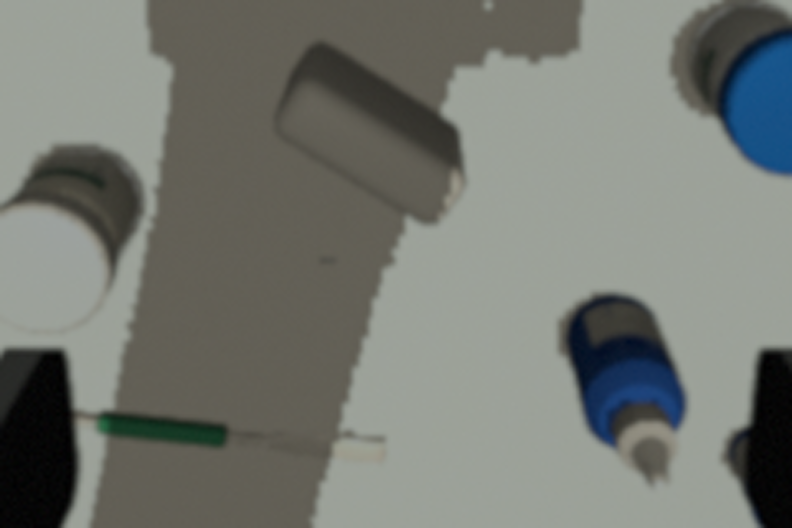

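```bash
python3 - <<'E'
from h import *
import pickle
S=pickle.load(open("S.pkl","rb")); K=cam("wrist",S["kit"])
w=lambda x,y,z: world(K,(160+x/3.3,170+y/3.3),z)[:2]
print("white",w(47,268,.064)); print("bottle tip",w(655,480,.096),"shoulder",w(635,400,.064))
a,b=w(300,146,.056),w(420,217,.056); d=(b-a)/np.linalg.norm(b-a); print("dir",d,"len",w(278,133,.056)-w(432,222,.056))
c=w(368,147,.056); print("c",c)
im=cv2.resize(cv2.imread("pics/raw_kit.png")[170:330,160:400],None,fx=3.3,fy=3.3,interpolation=cv2.INTER_CUBIC)
n=np.array([-d[1],d[0]])
def poly(P,col): 
    q=((pix(K,P)-[160,170])*3.3).astype(int); cv2.polylines(im,[q],True,col,1)
for z in (0,.056):
    poly([[*(c+sx*.011*n+sy*.031*d),z] for sx,sy in((1,1),(1,-1),(-1,-1),(-1,1))],(0,0,255))
t=np.linspace(0,6.28,40); bt=w(655,480,.096); wh=w(47,268,.064)
for z in (0,.064): poly([[bt[0]+.0175*np.cos(x),bt[1]+.0175*np.sin(x),z] for x in t],(0,255,0))
for z in (0,.064): poly([[wh[0]+.022*np.cos(x),wh[1]+.022*np.sin(x),z] for x in t],(0,0,255))
bl=(.5072,-.3063)
for z in (0,.064): poly([[bl[0]+.022*np.cos(x),bl[1]+.022*np.sin(x),z] for x in t],(0,0,255))
cv2.imwrite("pics/ov.png",im)
E
```

```text
white [ 0.45646965 -0.07866367]
bottle tip [ 0.40233018 -0.26283153] shoulder [ 0.41003992 -0.26213539]
dir [-0.53883979 -0.84240826] len [0.02908224 0.04657448]
c [ 0.49301414 -0.17760269]
```

View pics/ov.png

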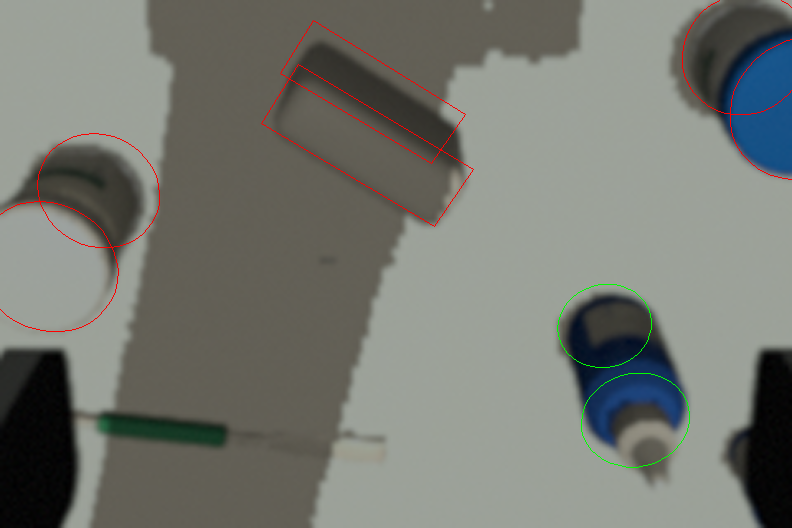

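Overlay agrees within about 3 mm (bottle nudged +4 mm in x, white jar +2 mm in y). Starting with the red jar.

```bash
cat >> h.py <<'E'
N=np.load("N.npz")
O=dict(red=(.5745,-.0865),blue=(.509,-.304),white=(.4575,-.077),bottle=(.406,-.262),timer=(.4925,-.1775))
DG=N["th"]; A0=-np.pi/4-DG+0.0  # diag of tray
def pick(n,a,z):
    x,y=O[n]; arm.reach([x,y,.15],down(a)); arm.line_to([x,y,z],v=.12); claw.grasp(); s=arm.read_state()
    print("grip",n,"gap",round(s["finger_gap"],4),"F",s["finger_force"],"t",s["time_s"])
    arm.line_to([x,y,.18],v=.2); print(" lifted gap",round(arm.read_state()["finger_gap"],4))
def place(n,a,z,off=(0,0)):
    x,y=N["n_"+n]+off; arm.reach([x,y,.18],down(a)); arm.line_to([x,y,z+.05],v=.2)
    g=arm.line_to([x,y,z+.0125],v=.05,guard=12); s=arm.read_state(); print(" placed guard",g,np.round(s["ee_pos"],4),np.round(s["wrist_force"],1))
    claw.ungrasp(); arm.line_to([x,y,.18],v=.2); print(" t",arm.read_state()["time_s"])
E
python3 - <<'E'
from h import *
print(np.degrees(A0))
pick("red",A0,.035)
s=arm.read_state()
im=eyes.get_image("wrist"); cv2.imwrite("pics/r1.png",im[:,:,::-1])
E
```

```text
-57.42238234846419
grip red gap 0.0421 F 60.204110741615295 t 8.1833
 lifted gap 0.0421
```

View pics/r1.png

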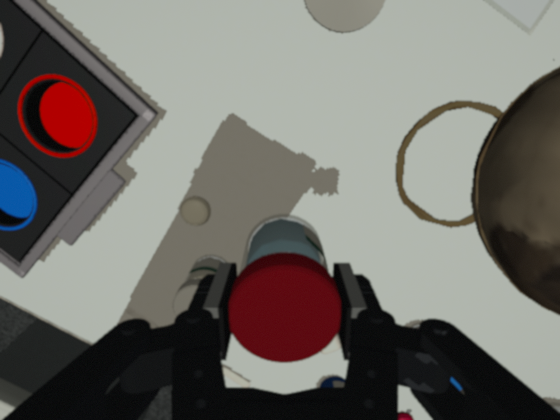

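The red jar is held upright by its lid, lid centre at (285,307). I'll use that pixel to correct the in-hand offset and place it.

```bash
python3 - <<'E'
from h import *
s=arm.read_state(); C=cam("wrist",s); print("inhand off", (world(C,(285,306),.209)-s["ee_pos"]).round(4), "proj of TCP axis", pix(C,[[*s["ee_pos"][:2],.209]]))
place("red",A0,.035)
im=eyes.get_image("wrist"); cv2.imwrite("pics/r2.png",im[:,:,::-1])
E
```

```text
inhand off [0.0057 0.0031 0.0306] proj of TCP axis [[283.78544988 320.86005931]]
 placed guard True [0.5275 0.1005 0.0477] [-1.3  0.4  8.1]
 t 12.575
```

View pics/r2.png

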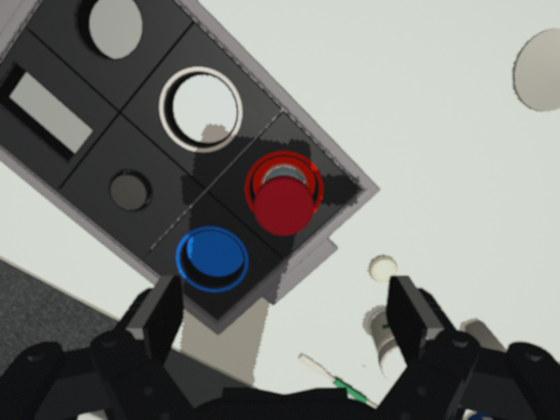

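```bash
python3 - <<'E'
from h import *
s=arm.read_state(); C=cam("wrist",s)
p=np.array(N["n_red"]); t=np.linspace(0,6.28,60)
im=cv2.imread("pics/r2.png"); hsv=cv2.cvtColor(im,cv2.COLOR_BGR2HSV)
def c(xy,r,z,col): cv2.polylines(im,[(pix(C,[[xy[0]+r*np.cos(x),xy[1]+r*np.sin(x),z] for x in t])).astype(int)],True,col,1)
c(p,.028,.032,(255,255,0)); c(N["n_blue"],.028,.032,(255,255,0)); c(N["n_white"],.028,.032,(0,255,0))
e=world(C,(283,206),.076)[:2]; print(e-p); c(e,.022,.076,(0,255,0)); c(e,.0205,.012,(0,255,0))
cv2.imwrite("pics/ov2.png",cv2.resize(im[40:340,130:420],None,fx=2,fy=2,interpolation=cv2.INTER_CUBIC))
E
```

```text
[-0.00062287  0.00108283]
```

View pics/ov2.png

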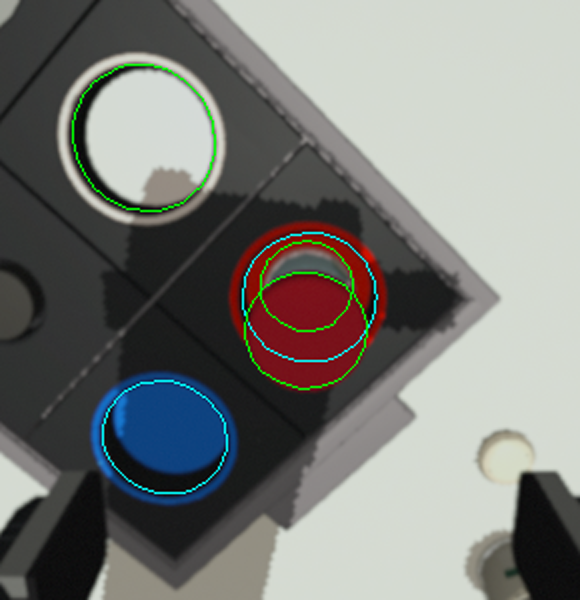

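The red jar stands in its pocket within about 1 mm of centre, and the pocket estimates match the rings. Continuing with the blue and white jars.

```bash
python3 - <<'E'
from h import *
for n in ("blue","white"):
    pick(n,A0,.035)
    if arm.read_state()["finger_gap"]<.035: break
    place(n,A0,.035)
x,y=.54,.19
arm.reach([x,y,.25],down(-np.pi/2)); cv2.imwrite("pics/t2.png",cv2.resize(eyes.get_image("wrist")[:,:,::-1],(800,600)))
E
```

```text
grip blue gap 0.0424 F 60.12848675251007 t 15.7083
 lifted gap 0.0421
 placed guard True [0.4376 0.1202 0.0477] [-0.9 -1.4  7.3]
 t 20.8417
grip white gap 0.0422 F 59.76388371549547 t 23.2417
 lifted gap 0.0418
 placed guard True [0.5474 0.1903 0.0477] [-1.  -0.3  6.4]
 t 27.8833
```

View pics/t2.png

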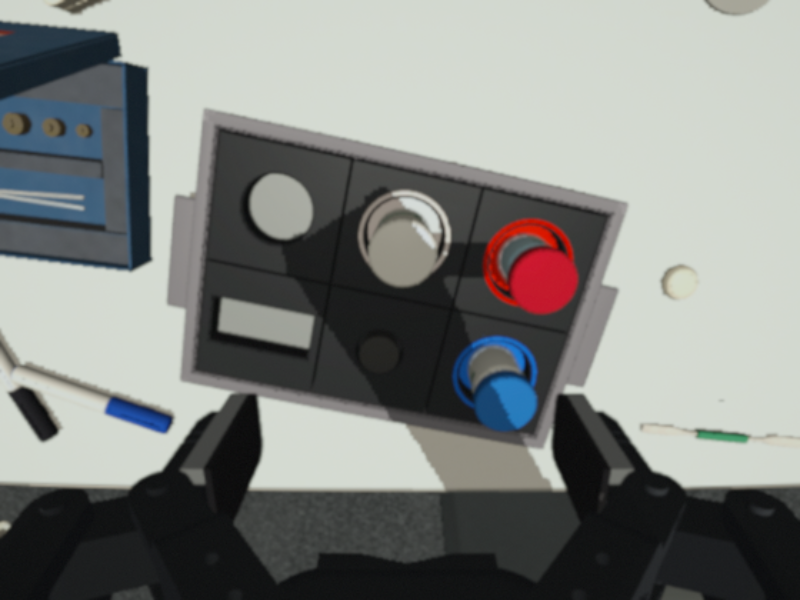

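All three jars are seated at (405,240), (530,265) and (497,375). Next the bottle, then the timer.

```bash
python3 - <<'E'
from h import *
pick("bottle",A0,.030)
if arm.read_state()["finger_gap"]>.028: place("bottle",A0,.030)
a=np.arctan2(-.539,.842)
pick("timer",a,.029)
if arm.read_state()["finger_gap"]>.015:
    cv2.imwrite("pics/tm.png",eyes.get_image("wrist")[:,:,::-1])
E
```

```text
grip bottle gap 0.0331 F 58.96942986175418 t 31.9083
 lifted gap 0.0326
 placed guard True [0.5669 0.2799 0.0426] [-0.5 -0.4  5.3]
 t 37.6333
grip timer gap 0.0211 F 60.62767267227173 t 41.0917
 lifted gap 0.0212
```

View pics/tm.png

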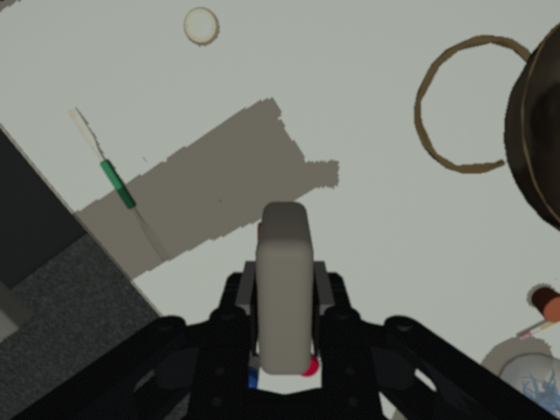

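The timer is held squarely across its thickness, top face spanning rows of about 232 to 375. Checking its lengthwise offset, then placing it.

```bash
python3 - <<'E'
from h import *
s=arm.read_state(); C=cam("wrist",s); X=R.from_rotvec(s["eef_rot"]).as_matrix()[:,0]
for r in (232,375): print((world(C,(285,r),.207)-s["ee_pos"])@X)
place("timer",-DG,.029)
arm.reach([.54,.19,.25],down(-np.pi/2)); cv2.imwrite("pics/t3.png",cv2.resize(eyes.get_image("wrist")[:,:,::-1],(800,600)))
E
```

```text
0.03444743449115696
-0.027844226402671136
 placed guard True [0.4772 0.2997 0.0411] [ 0.2 -0.5  5.6]
 t 46.7
```

View pics/t3.png

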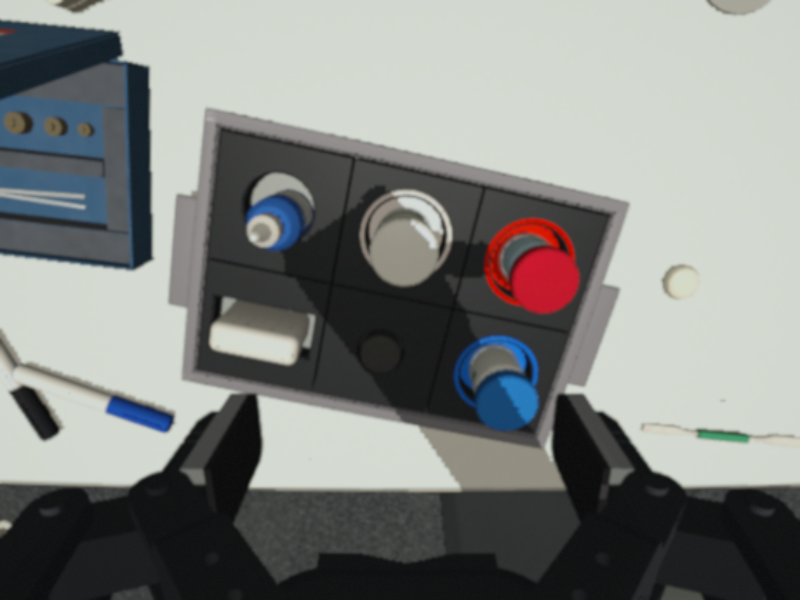

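All five stand in their pockets: bottle (275,220), timer (260,333), and white, red and blue jars in their rings. Each touched down within about 1 mm of its expected floor height. Handing in.

```bash
python3 -c "
from bench import *
print(finish_job())"
```

```text
the job is handed in; nothing more can be done
None
```

The job is handed in after about 47 s of robot time: the three jars, the dropper bottle and the timer all stand upright in their proper pockets, each set down at floor height; no verdict came back.

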